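# Drive the stuck piston out of the clear column

## Robot

A 6-joint arm with a two-finger parallel gripper is mounted at the origin on the work surface. World frame = base frame: x ahead of the robot, y to its left, z up, the work surface at z = 0. Lengths are in mm, angles in rad, forces in N, time in s.
With the tool pointing down it reaches from about 275 to 750 mm from the base axis. Payload 10.2 kg.
Tool frame: the origin (TCP) lies at the centre of the arm's flange, where the gripper is bolted on; the fingertips stand ctrl.tip_reach ahead of it and the grasp point (between the pads) lies 155 mm ahead of it (ctrl.tip_reach is the distance from the TCP to the fingertips, in mm); z points along the fingers, y is the direction in which the jaws open and shut (so a half turn about z gives the same grasp; the last joint's range is limited). The gripper opens to 85 mm and grips with 20 to 120 N. Pads are 22 mm wide; open, the fingers measure 114 mm over their backs; the gripper's body (76 mm by 85 mm) begins 54 mm behind the grasp point. The pads swing forward as they close: fully open they stand 13 mm farther back than shut.
Start: joints at [0.892, 0.313, 1.498, -0, 1.331, -0.223], TCP at [231.109, 471.403, 404.694] pointing down, gripper open.
Joint ranges: [-2.94, 2.94], [-0.97, 2.17], [0.19, 2.56], [-1.23, 4.37], [0.02, 3.11], [-2.88, 2.88]. Speed limits (rad/s): [2.39, 2.39, 3.01, 3.14, 3.14, 3.14].

## Interface

Orientations are given as a unit quaternion [w, x, y, z].
In Python, from rig import ctrl, viewer gives the robot as it stands.
- The arm moves only by the tool drive_tool, never from a script. Its argument "rows" is a list that holds one entry, the list of rows, each a list of 6 numbers: the shift along the world's x, y, z normalised to -1 to 1, where 1 is 0.1 m, then the turn, a rotation vector about the world's x, y, z normalised to -1 to 1, where 1 is 90 degrees. A call has 1 to 10 rows; each row is the pose to reach, as a shift and turn from the pose measured when the call began; what a row does not reach only later rows make up. A row lasts 1/8 s, in which the tool goes at most 62.5 mm and 10.7 degrees, less where a joint would pass 70% of its speed; a pose out of reach is approached as far as the arm can. A call with a number of a shift or a turn outside -1 to 1 is refused whole. A call with a gripper value outside its range is refused whole. "fingers" is the opening, from -1 (shut) to 1 (fully open), set as the call begins (left out, the last holds). The fingers move at their own pace and stop on an object; "force" is the grip in N (left out, the last holds). Time passes only in rows, so rows that repeat a pose let the fingers close. It gives the time, the measured TCP pose, the force and the opening at its end, in the units of the state.
- ctrl.sense(): the state, without advancing time (a new reading comes with each control period).
- viewer.capture(name): name is "side" or "top"; returns the picture (400x640x3 uint8, red, green, blue); there is no depth.
- viewer.calibration(name): a dict with "mtx" (3x3 intrinsics, pixels), "extrinsics" (4x4, takes a point from camera to world coordinates). Camera axes: x right, y up, looking along -z (the intrinsics and any distortion apply to the point x, -y, -z); pixel columns grow to the right and rows downward; lengths in mm; the calibration is good to about 2 mm. A picture is of the moment at which its call begins. calibration takes no time and is no camera call.
- ctrl.finish_job(): hands the job in, once; it reports no verdict.
The state is a dict: "time_s": time; "joints": joint angles; "dq": joint speeds; "tau": joint torques, N m; "eef_pos": TCP position; "ee_rot": TCP orientation; "force": force on the tool from outside, world axes, zero at the start; "wrist_torque": the same for the moment, N m; "grip_width": opening from 0.0 (shut) to 1.0 (fully open).
Only numpy, scipy, OpenCV 4.12 (cv2) and the standard library are available. Lean on these libraries where they do the work, as an engineer would, in place of code of your own. Each camera call takes 0.05 s, during which the arm holds its last target.

## Task

The red piston is stuck tight inside the clear column. Take the blue push rod from its grey holder, push it in through the aluminium collar at the column's entry and drive the piston right out of the other end, so that it lies in the white trough there, without ramming it against the trough's end stop. Then draw the rod back out and lay it lengthwise in the yellow gutter of the used-tool rest, and leave the bottle, the jar and the beaker alone.

Things in the scene. Friction and masses are not known exactly. Their poses are not given: they have to be found in the camera images.
- column: Fixed stand with a level clear tube along its own y axis, 90 mm above the bench, straight above the origin (on the bench). Entry at y = +65 mm, exit at y = -65 mm. Bore 34 mm, tube 43 mm outside, end flanges 62 mm. Base plate 100 mm wide, y = -150 to +65 mm; nothing stands before the entry. The piston can only leave by the exit.
- column_mouth (a point): Centre of the round 24 mm entry hole, on the outer face of the aluminium collar (14 mm thick), 90 mm above the bench. Axes as column: +y points out of the column along the bore, so the rod goes in towards -y.
- column_exit (a point): Centre of the bore at its exit face, 130 mm from column_mouth along -y of the column. Beyond it a white open-topped trough, 38 mm wide inside, floor 1 mm below the bore's, runs 80 mm on to its end stop.
- piston_center (a point): Centre of the red piston: a cylinder 32 mm across, 40 mm long along the bore, about 45 g. At the start its near face is 17 to 35 mm inside the entry hole. A sprung clear strip along the top of the bore holds it tight: it slides only when pushed with some 10 to 20 N and stays where it is left.
- rod_center (a point): Centre of the blue push rod: round, 20 mm across, 200 mm long along its own x axis, about 90 g, tapered nose at +x (13 mm at the tip, taper 7 mm long), white band at the tail. Let go with its nose 60 mm or more in the bore it stays there, its tail sagging up to 25 mm; gripped near the tail it can be lifted level again.
- holder: Fixed grey holder, origin on the bench. The rod lies along its x axis, nose to +x, axis 60 mm up, and lifts straight up. Its tail is in a deep 24 mm slot (walls 86 mm high, x = -105 to -20 mm), its nose end on a low saddle (x = 61 to 79 mm, 62 mm high): only between these can it be gripped, too near the nose for the whole push, as fingers meet the collar; it must be regripped nearer the tail.
- rest: Fixed used-tool rest, origin on the bench under its middle: a raised yellow V-shaped gutter along its y axis, 100 mm long, 52 mm wide at the top, 15 mm deep, sides sloping 30 degrees, open at both ends, on an aluminium foot 90 by 100 mm. The 200 mm rod lies along it, either way round, both ends overhanging.
- rest_center (a point): Middle of the lowest line of the V gutter, 46 mm above the bench; the lying rod's axis is 11.5 mm above it. Axes as rest.
- reagent: Bystander: amber bottle, 60 mm across, 130 mm high, origin under its middle.
- beaker: Bystander: glass beaker, 70 mm across, 85 mm high, origin under its middle.
- jar: Bystander: white jar, 64 mm across, 75 mm high, origin under its middle.

How it is judged (in metres and radians):
On the way:
1. the piston is pushed clear of the exit into the trough, with the rod through the bore behind it (y of piston_center in the frame of column between -0.13 and -0.086 m and x of piston_center in the frame of column between -0.006 and 0.006 m and z of piston_center in the frame of column between 0.08 and 0.096 m and x of rod_center in the frame of column between -0.012 and 0.012 m and z of rod_center in the frame of column between 0.075 and 0.105 m and y of rod_center in the frame of column between -0.06 and 0.06 m), for 0.1 s.
At the end, for the whole second after the job is handed in: The piston lies at rest in the trough, entirely clear of the tube's exit (its centre at least 21 mm beyond it); the rod lies at rest down in the yellow gutter, along it within 0.3 rad, its middle within 45 mm of the gutter's middle along it (y of piston_center in the frame of column between -0.13 and -0.086 m and x of piston_center in the frame of column between -0.006 and 0.006 m and z of piston_center in the frame of column between 0.08 and 0.096 m and x of rod_center in the frame of rest_center between -0.015 and 0.015 m and y of rod_center in the frame of rest_center between -0.045 and 0.045 m and z of rod_center in the frame of rest_center between 0.004 and 0.018 m and angle between the x axis of rod_center and the y axis of rest, either way round below 0.3 rad and linear speed of each of rod, piston below 0.02 m/s); the robot touches nothing.
It fails at once if the piston is rammed: the rod presses on it with more than 45 N (contact force between rod and piston above 45 N).
It fails at once if the bottle, the jar or the beaker is shifted by more than 20 mm (distance of any of reagent, beaker, jar from where it was at the start of the episode above 0.02 m).
It also fails if it takes over 61 s, if anything falls off the work surface, if the arm or the gripper's body presses on something with over 40 N, if the wrist force passes 120 N, or if a joint passes its speed limit or range.

## Working session

There is one attempt and no reset: what is moved stays moved. The work goes in short steps, Python scripts to look and compute and a tool call to move; the robot and the scene stay as the last step left them, time stands still between calls to the robot, and variables do not carry over. Pictures are saved under pics/ and viewed, and the job is handed in when it is done.

Besides the shell and the picture viewer there is one more tool, called as a command line: name --argument value ..., lists and objects as JSON in quotes. drive_tool: Moves the arm, as the interface text tells. Scaled input: -1 to 1 covers 0.1 m each way for a shift and 90 degrees each way for a turn. Its arguments: {"type":"object","properties":{"rows":{"type":"array","items":{"type":"array","items":{"type":"array","items":{"type":"number"}}}},"fingers":{"type":"number"},"force":{"type":"number"}},"required":["rows"]}

```bash
mkdir -p pics; ls; python3 - <<'E'
from rig import ctrl, viewer
import cv2
print(ctrl.sense(), ctrl.tip_reach)
for n in("side","top"):
    im=viewer.capture(n); cv2.imwrite(f"pics/{n}0.png",im[:,:,::-1])
    print(n,viewer.calibration(n))
E
```

```text
pics
{'time_s': 0.0, 'joints': array([ 8.91587862e-01,  3.13481602e-01,  1.49838615e+00, -7.01655948e-06,
        1.33103414e+00, -2.23411542e-01]), 'dq': array([ 0.00121484, -0.00071927, -0.0017344 ,  0.00042264, -0.00068117,
        0.00142035]), 'tau': array([ 2.95139907e-04, -4.12254453e+01, -2.59742618e+01, -1.83724292e-04,
        4.02267091e-03, -8.35689406e-06]), 'eef_pos': array([231.09485463, 471.37557238, 404.1379362 ]), 'ee_rot': array([-2.82444484e-04,  2.25929962e-01,  9.74143328e-01, -5.90566637e-04]), 'force': array([-0.45261712,  0.33328764,  0.8320644 ]), 'wrist_torque': array([0.0032096 , 0.01070654, 0.00303167]), 'grip_width': 0.9966544664942819} 173.4
side {'mtx': array([[411.40660347,   0.        , 314.81227427],
       [  0.        , 411.40660347, 199.77561832],
       [  0.        ,   0.        ,   1.        ]]), 'extrinsics': array([[ 7.42172827e-01,  4.92926191e-01, -4.54096096e-01,
         1.12349290e+02],
       [-6.70190095e-01,  5.40812112e-01, -5.08298628e-01,
        -5.47324012e+02],
       [-4.97303785e-03,  6.81576136e-01,  7.31730305e-01,
         8.58214019e+02],
       [ 0.00000000e+00,  0.00000000e+00,  0.00000000e+00,
         1.00000000e+00]])}
top {'mtx': array([[369.49085124,   0.        , 323.76850153],
       [  0.        , 369.49085124, 194.45491042],
       [  0.        ,   0.        ,   1.        ]]), 'extrinsics': array([[-2.61685902e-02,  9.89158268e-01, -1.44503030e-01,
         4.36334205e+02],
       [-9.99424906e-01, -2.90061067e-02, -1.75642650e-02,
        -3.66118921e+00],
       [-2.15653083e-02,  1.43960295e-01,  9.89348458e-01,
         1.18214965e+03],
       [ 0.00000000e+00,  0.00000000e+00,  0.00000000e+00,
         1.00000000e+00]])}
```

View pics/side0.png

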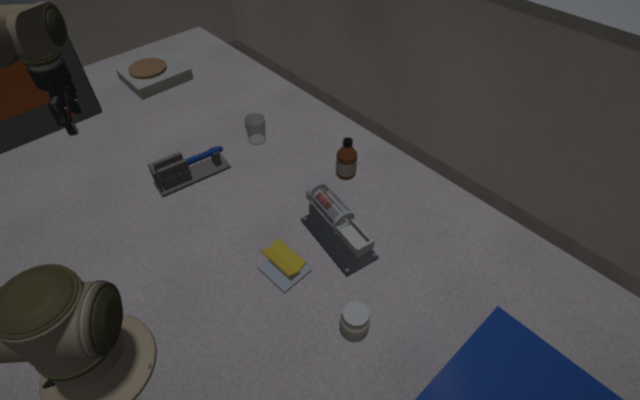

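View pics/top0.png

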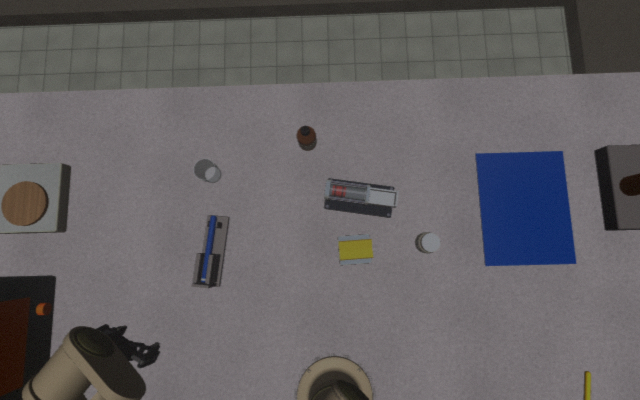

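The top view shows the holder and rod at about (210,250), the column at (360,195), the rest at (355,250), the bottle at (306,137), the beaker at (208,172) and the jar at (429,242). I'll zoom in next.

```bash
python3 - <<'E'
import cv2,numpy as np
t=cv2.imread("pics/top0.png"); s=cv2.imread("pics/side0.png")
def z(im,x0,y0,x1,y1,k): return cv2.resize(np.clip(im[y0:y1,x0:x1].astype(float)*1.6,0,255).astype('uint8'),None,fx=k,fy=k,interpolation=cv2.INTER_CUBIC)
cv2.imwrite("pics/t_a.png",z(t,310,165,410,275,5))
cv2.imwrite("pics/t_b.png",z(t,180,205,250,295,6))
cv2.imwrite("pics/s_a.png",z(s,250,170,390,300,4))
cv2.imwrite("pics/s_b.png",z(s,140,135,240,205,7))
E
```

```text
(no output)
```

View pics/t_a.png

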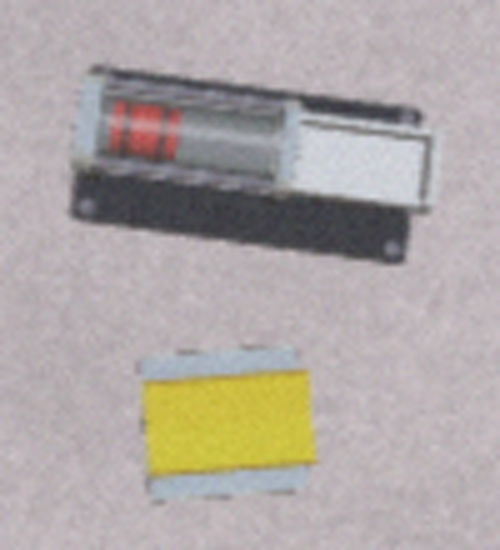

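View pics/t_b.png

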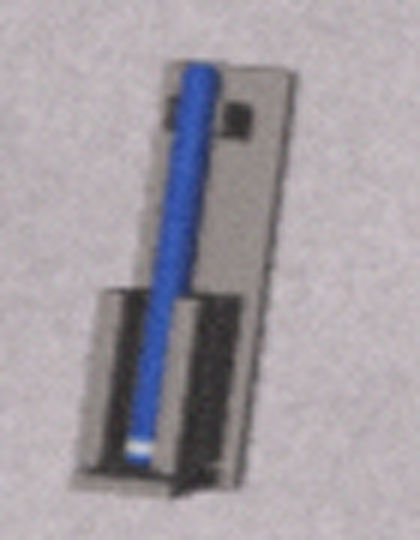

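View pics/s_a.png

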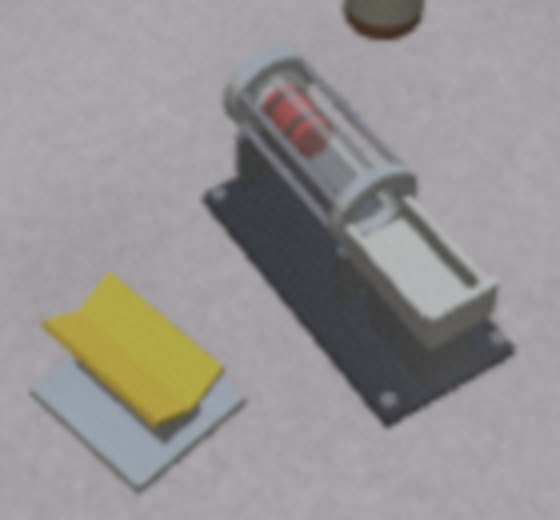

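View pics/s_b.png

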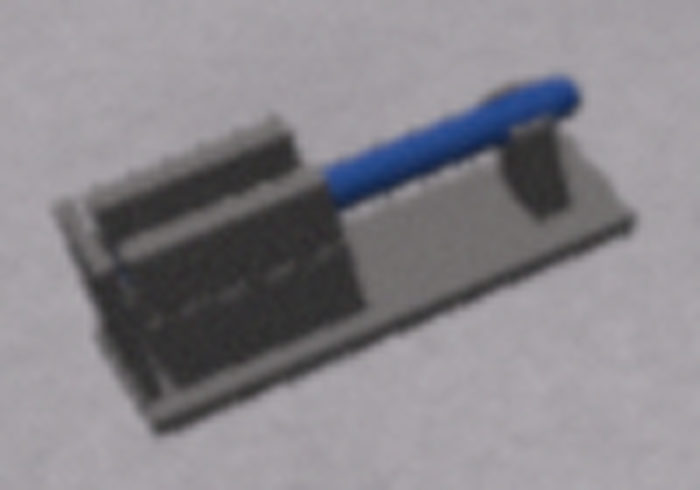

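```bash
cat > h.py <<'E'
import cv2,numpy as np
from rig import ctrl,viewer
CAL={n:viewer.calibration(n) for n in("side","top")}
def ray(n,p):
    c=CAL[n];K=c["mtx"];T=c["extrinsics"]
    d=np.linalg.inv(K)@[p[0],p[1],1]; d=T[:3,:3]@[d[0],-d[1],-d[2]]
    return T[:3,3],d
def onz(n,p,z):
    o,d=ray(n,p);return o+d*(z-o[2])/d[2]
def proj(n,P):
    c=CAL[n];T=c["extrinsics"];q=T[:3,:3].T@(np.array(P,float)-T[:3,3]);q=q*[1,-1,-1]
    u=c["mtx"]@q;return u[:2]/u[2]
def tri(ps,pt):
    o1,d1=ray("side",ps);o2,d2=ray("top",pt)
    s=np.linalg.lstsq(np.c_[d1,-d2],o2-o1,rcond=None)[0]
    a,b=o1+s[0]*d1,o2+s[1]*d2;return (a+b)/2,np.linalg.norm(a-b)
def get(n,f=None):
    im=viewer.capture(n)[:,:,::-1].copy()
    if f:cv2.imwrite(f,im)
    return im
def mask(im,col):
    h,s,v=cv2.split(cv2.cvtColor(cv2.GaussianBlur(im,(0,0),.6),cv2.COLOR_BGR2HSV))
    if col=="blue":return ((h>100)&(h<130)&(s>120)&(v>60))
    if col=="yellow":return ((h>20)&(h<35)&(s>130)&(v>70))
    if col=="red":return (((h<8)|(h>172))&(s>90)&(v>60))
def pts(m,box):
    x0,y0,x1,y1=box;ys,xs=np.nonzero(m[y0:y1,x0:x1]);return np.c_[xs+x0,ys+y0].astype(np.float32)
E
cat > a.py <<'E'
from h import *
np.set_printoptions(precision=1,suppress=True)
t=cv2.imread("pics/top0.png");s=cv2.imread("pics/side0.png")
for nm,im,col,box,z in [("top",t,"blue",(180,205,250,295),60),("top",t,"yellow",(310,225,410,275),61),("top",t,"red",(310,165,410,225),90),
   ("side",s,"blue",(140,135,240,205),60),("side",s,"yellow",(250,230,320,290),61),("side",s,"red",(300,180,350,220),90)]:
    p=pts(mask(im,col),box); r=cv2.minAreaRect(p)
    c=r[0];print(nm,col,len(p),r,"ctr",onz(nm,c,z))
    for q in cv2.boxPoints(r): print("   ",q,onz(nm,q,z))
    if col=="red" or col=="blue":
        vx,vy,x,y=cv2.fitLine(p,cv2.DIST_L2,0,.01,.01).ravel()
        pr=(p-[x,y])@[vx,vy];a,b=[np.array([x,y])+k*np.array([vx,vy]) for k in(pr.min(),pr.max())]
        A,B=onz(nm,a,z),onz(nm,b,z);print("  line",a,b,A,B,np.linalg.norm(B-A),"ang",np.degrees(np.arctan2(B[1]-A[1],B[0]-A[0])))
E
python3 a.py
```

```text
top blue 281 ((208.45086669921875, 246.56935119628906), (5.474058628082275, 62.1153678894043), 8.746162414550781) ctr [451.1 369.6  60. ]
    [201.  276.8] [361.8 390.2  60. ]
    [210.5 215.5] [545.4 365.1  60. ]
    [215.9 216.3] [542.4 348.4  60. ]
    [206.4 277.7] [358.9 373.9  60. ]
  line [202.9 277.2] [213.6 215.9] [360.8 384.7  60. ] [543.7 355.6  60. ] 185.22243891081663 ang -9.031194975079437
top yellow 573 ((355.3473815917969, 249.09219360351562), (17.783187866210938, 32.41643524169922), 85.42607879638672) ctr [431.9 -74.   61. ]
    [338.5 241.5] [455.7 -24.3  61. ]
    [370.8 238.9] [ 460.9 -121.6   61. ]
    [372.2 256.7] [ 408.2 -123.4   61. ]
    [339.9 259.2] [403.1 -26.8  61. ]
top red 64 ((339.0, 190.5), (12.0, 9.0), 0.0) ctr [606.5 -30.1  90. ]
    [333. 195.] [593.4 -11.8  90. ]
    [333. 186.] [620.6 -12.6  90. ]
    [345. 186.] [619.6 -48.5  90. ]
    [345. 195.] [592.4 -47.6  90. ]
  line [332.3 187.1] [344.4 194.4] [617.3 -10.5  90. ] [594.3 -45.8  90. ] 42.11703560423204 ang -123.05599870145855
side blue 138 ((203.90277099609375, 153.7524871826172), (4.0554
[... 311 characters left out ...]
3307927417 ang -7.813615982280949
side yellow 761 ((283.1470642089844, 257.0882263183594), (39.48588562011719, 21.323726654052734), 42.273685455322266) ctr [429.1 -79.8  61. ]
    [261.4 251.7] [400.6 -33.   61. ]
    [275.7 235.9] [455.2 -18.8  61. ]
    [304.9 262.5] [ 456.9 -125.6   61. ]
    [290.6 278.3] [ 405.1 -135.9   61. ]
side red 41 ((322.25, 199.75), (9.899494171142578, 4.949747085571289), 45.0) ctr [603.2 -26.4  90. ]
    [317. 198.] [597.4 -12.8  90. ]
    [320.5 194.5] [612.4  -9.8  90. ]
    [327.5 201.5] [608.9 -39.8  90. ]
    [324. 205.] [594.1 -42.7  90. ]
  line [318.9 195.9] [325.3 203.7] [606.1 -10.6  90. ] [599.6 -41.7  90. ] 31.751817032627635 ang -101.71779714034005
```

```bash
python3 - <<'E'
import cv2,numpy as np
t=cv2.imread("pics/top0.png"); s=cv2.imread("pics/side0.png")
def z(im,x0,y0,x1,y1,k,f):
    o=cv2.resize(np.clip(im[y0:y1,x0:x1].astype(float)*1.6,0,255).astype('uint8'),None,fx=k,fy=k,interpolation=cv2.INTER_CUBIC)
    for x in range(x0,x1,10): cv2.putText(o,str(x),(int((x-x0+.5)*k),10),0,.35,(0,0,255),1); cv2.line(o,(int((x-x0+.5)*k),12),(int((x-x0+.5)*k),o.shape[0]),(0,200,0),1)
    for y in range(y0,y1,10): cv2.putText(o,str(y),(0,int((y-y0+.5)*k)),0,.35,(0,0,255),1); cv2.line(o,(20,int((y-y0+.5)*k)),(o.shape[1],int((y-y0+.5)*k)),(0,200,0),1)
    cv2.imwrite(f,o)
z(t,320,170,400,222,10,"pics/t_c.png")
z(s,295,175,380,275,6,"pics/s_c.png")
E
```

```text
(no output)
```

View pics/t_c.png

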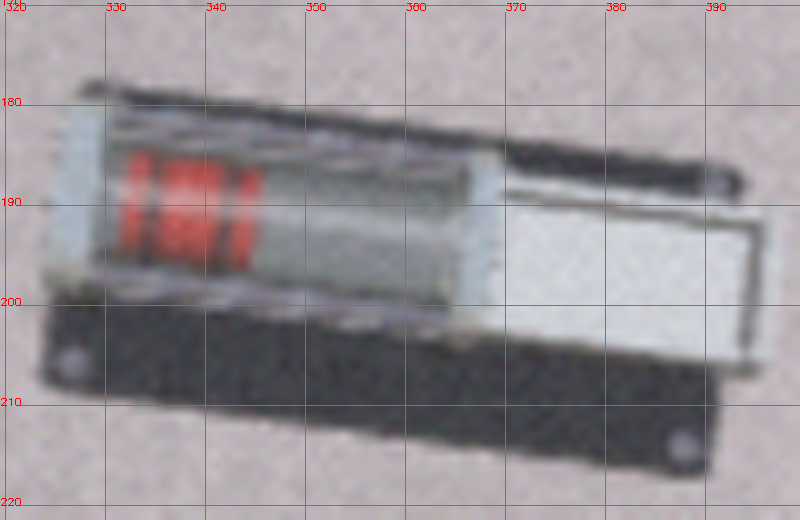

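View pics/s_c.png

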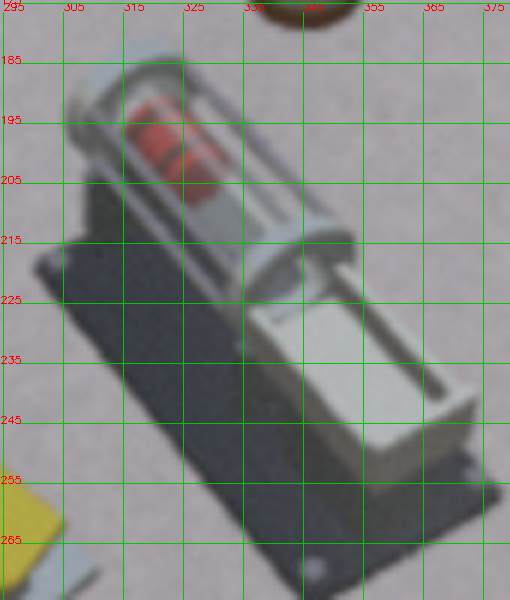

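```bash
python3 - <<'E'
from h import *
np.set_printoptions(precision=1,suppress=True)
def T(p,z):return onz("top",p,z)
for z in(0,6,10):
    a=T((325.75,193),z);b=T((392,202),z);d=b-a;print("plate",z,a,b,np.linalg.norm(d),np.degrees(np.arctan2(d[0],-d[1])))
    print("  w",np.linalg.norm(T((328,177.5),z)-T((323.5,208.5),z)))
print("piston",T((338.7,191.1),90))
print("flange entry",T((325.3,179.5),90),T((323.4,199),90), "exit",T((370.2,185),90),T((368.3,204),90))
print("trough",T((380,188),90),T((380,205.3),90), "stop", T((396,191),90),T((395,207),90))
# rod upscaled
for n,box in(("top",(195,205,230,252)),("side",(190,140,230,165))):
    im=cv2.imread(f"pics/{n}0.png");x0,y0,x1,y1=box;k=8
    c=cv2.resize(im[y0:y1,x0:x1],None,fx=k,fy=k,interpolation=cv2.INTER_CUBIC)
    m=mask(c,"blue");p=pts(m,(0,0,c.shape[1],c.shape[0]));p=(p+.5)/k-.5+[x0,y0]
    vx,vy,x,y=cv2.fitLine(p.astype(np.float32),cv2.DIST_L2,0,.01,.01).ravel()
    pr=(p-[x,y])@[vx,vy];e=[np.array([x,y])+q*np.array([vx,vy]) for q in(pr.min(),pr.max())]
    A,B=[onz(n,q,60) for q in e];print(n,e,A,B,np.linalg.norm(A-B),np.degrees(np.arctan2(*(B-A)[1::-1])))
E
```

```text
plate 0 [613.6  10.8   0. ] [ 578.1 -201.1    0. ] 214.84794915357946 -9.502173119989818
  w 102.41741725271868
plate 6 [612.7  10.7   6. ] [ 577.4 -200.1    6. ] 213.75748848327757 -9.502173119989822
  w 101.89759769703771
plate 10 [612.1  10.7  10. ] [ 576.9 -199.4   10. ] 213.0305147030763 -9.50217311998979
  w 101.55105132658366
piston [604.7 -29.2  90. ]
flange entry [641.1   9.9  90. ] [582.2  17.2  90. ] exit [ 620.3 -123.9   90. ] [ 563.4 -115.7   90. ]
trough [ 610.4 -152.6   90. ] [ 558.5 -150.1   90. ] stop [ 599.9 -199.7   90. ] [ 552.2 -194.1   90. ]
top [array([207.9, 251.8]), array([213.2, 215.5])] [435.5 371.   60. ] [545.  356.8  60. ] 110.47339580582657 -7.399311519426701
side [array([189., 160.]), array([221.2, 146.9])] [442.5 372.7  60. ] [545.2 359.2  60. ] 103.51598674617621 -7.524408644836291
```

drive_tool --rows '[[[0.6,-0.3,0,0,0,0.1],[1,-0.5,-0.2,0,0,0.207],[1,-0.5,-0.2,0,0,0.207]]]' --fingers 1

```text
time_s: 0.48
eef_pos: [333.3, 419.9, 382.4]
ee_rot: [-0.001, 0.066, 0.998, -0.002]
force: [-0.5, 0.6, -0.6]
grip_width: 0.994
```

```bash
python3 - <<'E'
from h import *
np.set_printoptions(precision=1,suppress=True)
# bystanders
print("bottle",onz("top",(306,131.5),130),onz("side",(346,178),0))
print("beaker",onz("top",(208,172),40),onz("side",(257,141),0))
print("jar",onz("top",(429,241),75))
print("entry flange rim side", [tri(s,t) for s,t in(((306,199),(323.4,199)),((306.5,190),(325.3,180)))])
E
```

```text
bottle [779.4  62.6 130. ] [773.8  52.1   0. ]
beaker [685.9 382.1  40. ] [681.5 373.3  -0. ]
jar [ 449.9 -291.4   75. ]
entry flange rim side [(array([585.1,  17.3,  71.2]), np.float64(1.0130527684257198)), (array([620.8,  21.5,  85. ]), np.float64(45.12883599060847))]
```

drive_tool --rows '[[[0.6,-0.25,-0.3,0,0,0],[1,-0.45,-0.8,0,0,0],[1,-0.45,-0.8,0,0,0]]]'

```text
time_s: 0.85
eef_pos: [434.0, 374.1, 299.8]
ee_rot: [-0.003, 0.068, 0.998, -0.003]
force: [-0.7, 0.8, 0.4]
grip_width: 0.997
```

drive_tool --rows '[[[0.12,-0.035,-0.2,0,0,0],[0.12,-0.035,-0.5,0,0,0],[0.12,-0.035,-0.85,0,0,0],[0.12,-0.035,-0.85,0,0,0],[0.12,-0.035,-0.85,0,0,0]]]'

```text
time_s: 1.48
eef_pos: [445.9, 371.4, 216.7]
ee_rot: [-0.002, 0.068, 0.998, -0.002]
force: [0.6, -0.5, 0.6]
grip_width: 0.999
```

```bash
cat > zz.py <<'E'
from h import *
def z(im,x0,y0,x1,y1,k,f,g=10):
    o=cv2.resize(np.clip(im[y0:y1,x0:x1].astype(float)*1.6,0,255).astype('uint8'),None,fx=k,fy=k,interpolation=cv2.INTER_CUBIC)
    for x in range(x0,x1,g): X=int((x-x0+.5)*k);cv2.putText(o,str(x),(X,10),0,.35,(0,0,255),1); cv2.line(o,(X,12),(X,18),(0,200,0),1)
    for y in range(y0,y1,g): Y=int((y-y0+.5)*k);cv2.putText(o,str(y),(0,Y),0,.35,(0,0,255),1); cv2.line(o,(24,Y),(30,Y),(0,200,0),1)
    cv2.imwrite(f,o)
E
python3 - <<'E'
from zz import *
s=get("side","pics/s1.png"); z(s,130,80,250,210,6,"pics/s1z.png")
E
```

```text
(no output)
```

View pics/s1z.png

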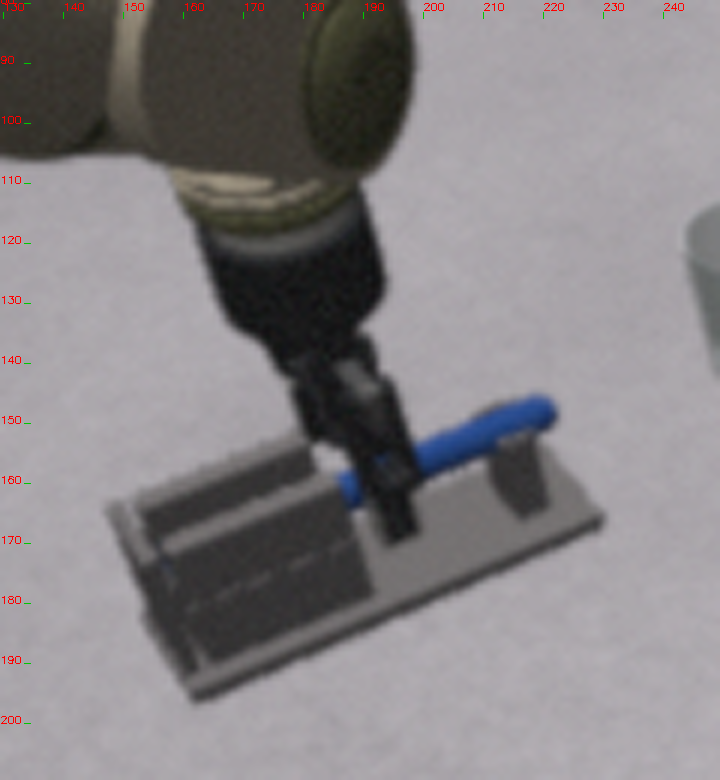

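The near finger, at px (187–198, 150–170), straddles the rod just ahead of the slot. I'll close now.

drive_tool --rows '[[[0,0,0,0,0,0],[0,0,0,0,0,0],[0,0,0,0,0,0],[0,0,0,0,0,0],[0,0,0,0,0,0],[0,0,0,0,0,0]]]' --fingers -1 --force 110

```text
time_s: 2.28
eef_pos: [446.1, 371.3, 217.3]
ee_rot: [-0.002, 0.068, 0.998, -0.002]
force: [-1.2, -1.1, 5.2]
grip_width: 0.198
```

drive_tool --rows '[[[0,0,0.1,0,0,0],[0,0,0.3,0,0,0],[0,0,0.6,0,0,0],[0,0,1,0,0,0],[0,0,1,0,0,0]]]'

```text
time_s: 2.9
eef_pos: [446.4, 371.5, 320.5]
ee_rot: [0.001, 0.068, 0.998, -0.0]
force: [-1.3, -0.7, -1.0]
grip_width: 0.198
```

```bash
python3 - <<'E'
from zz import *
s=get("side","pics/s2.png"); z(s,130,60,250,190,6,"pics/s2z.png")
E
```

```text
(no output)
```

View pics/s2z.png

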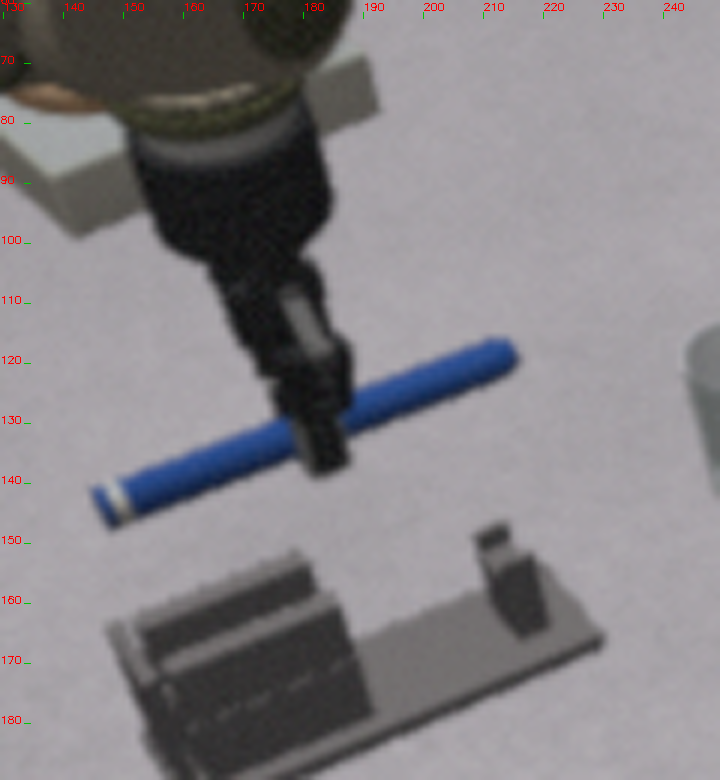

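The rod is held level, nose at px (214,118) and tail at (147,144). Next I swing it round toward the entry.

drive_tool --rows '[[[0.25,-0.3,0,0,0,-0.1],[0.5,-0.6,0,0,0,-0.22],[0.8,-0.9,0,0,0,-0.33],[0.8,-0.9,0,0,0,-0.35]]]'

```text
time_s: 3.45
eef_pos: [527.4, 279.4, 316.8]
ee_rot: [-0.002, 0.339, 0.941, -0.002]
force: [-0.9, -0.9, -1.3]
grip_width: 0.196
```

drive_tool --rows '[[[0.25,-0.3,0,0,0,-0.1],[0.5,-0.6,0,0,0,-0.22],[0.8,-0.9,0,0,0,-0.33],[0.8,-0.9,0,0,0,-0.35]]]'

```text
time_s: 3.95
eef_pos: [608.2, 188.1, 315.3]
ee_rot: [-0.003, 0.583, 0.813, -0.002]
force: [-0.5, -0.2, -1.2]
grip_width: 0.197
```

drive_tool --rows '[[[0.1,-0.15,-0.1,0,0,-0.1],[0.26,-0.38,-0.3,0,0,-0.2],[0.26,-0.38,-0.5,0,0,-0.31],[0.26,-0.38,-0.5,0,0,-0.31],[0.26,-0.38,-0.5,0,0,-0.31]]]'

```text
time_s: 4.58
eef_pos: [633.8, 151.2, 266.1]
ee_rot: [-0.003, 0.76, 0.65, -0.001]
force: [-0.4, 1.1, 0.1]
grip_width: 0.197
```

```bash
python3 - <<'E'
from zz import *
s=get("side","pics/s3.png"); z(s,240,100,380,230,5,"pics/s3z.png")
s=get("top","pics/t3.png"); z(s,250,150,400,230,5,"pics/t3z.png")
print(ctrl.sense()["eef_pos"])
E
```

```text
[634.01515808 150.83822872 266.40596227]
```

View pics/s3z.png

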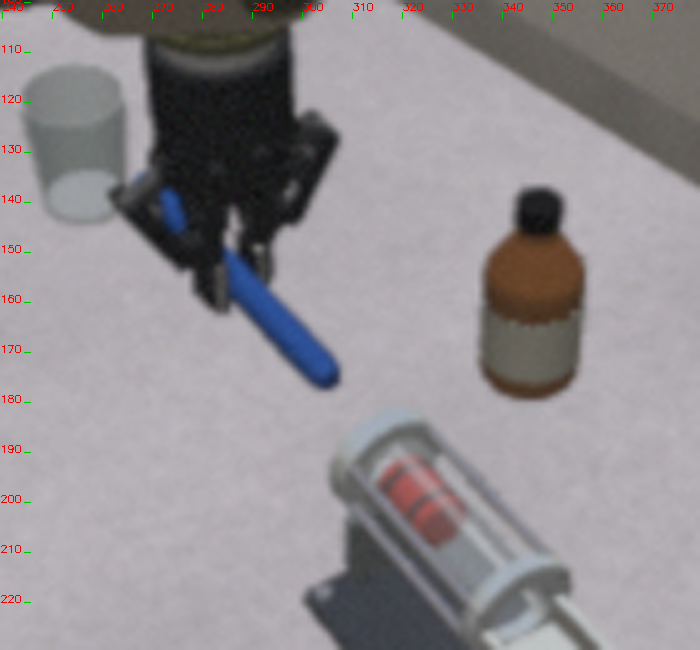

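View pics/t3z.png

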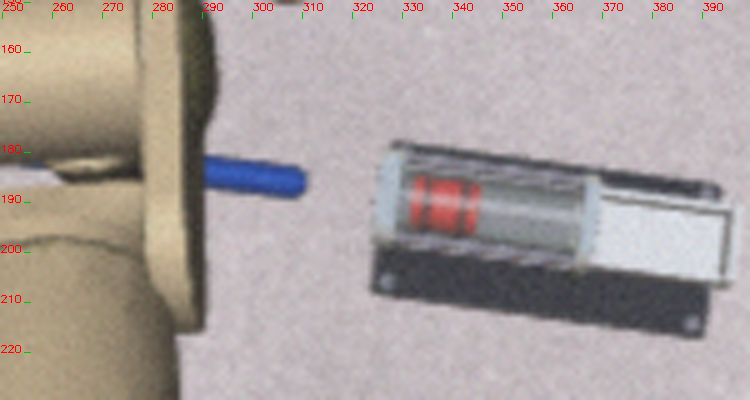

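The rod nose is at top px (308,187) and the entry flange centre at about (325,190), so lateral alignment is close. I'll measure it numerically.

```bash
python3 - <<'E'
from h import *
np.set_printoptions(precision=2,suppress=True)
im=cv2.imread("pics/t3.png")
def up(box,k=8):
    x0,y0,x1,y1=box
    return cv2.resize(im[y0:y1,x0:x1],None,fx=k,fy=k,interpolation=cv2.INTER_CUBIC)
k=8;b=(291,175,316,198);c=up(b);m=mask(c,"blue")
P=[]
for X in range(0,120,4):
    ys=np.nonzero(m[:,X])[0]
    P.append([(X+.5)/k-.5+b[0],(ys.min()+ys.max()+1)/2/k-.5+b[1]])
P=np.array(P);f=np.polyfit(P[:,0],P[:,1],1);print("rod",f)
xs=np.nonzero(m.any(0))[0].max();xt=(xs+.5)/k-.5+b[0];A=onz("top",(293,np.polyval(f,293)),109);B=onz("top",(xt,np.polyval(f,xt)),109);print(A,B,"dir x/y",(A-B)[0]/(A-B)[1])
b=(328,178,350,202);c=up(b);m=mask(c,"red");P=[]
for X in range(0,176,4):
    ys=np.nonzero(m[:,X])[0]
    if len(ys)>60:P.append([(X+.5)/k-.5+b[0],(ys.min()+ys.max()+1)/2/k-.5+b[1],(ys.max()-ys.min()+1)/k])
P=np.array(P);print(P[::3]);f=np.polyfit(P[:,0],P[:,1],1);print("piston",f)
print(onz("top",(332,np.polyval(f,332)),90),onz("top",(345,np.polyval(f,345)),90), [onz("top",(q,np.polyval(f,q)),90) for q in(P[:,0].min(),P[:,0].max())])
# tube/trough/plate edges: gradient profiles on columns
g=cv2.cvtColor(im,cv2.COLOR_BGR2GRAY)
for x in(326,327,350,355,360,367,375,380,385,390):
    print(x,g[176:218,x-1:x+2].mean(1).astype(int))
E
```

```text
rod [  0.13 146.27]
[626.91 105.42 109.  ] [618.71  54.4  109.  ] dir x/y 0.16071394928951707
[[337.06 190.31   9.62]
 [338.56 190.56   9.88]
 [340.06 190.69  10.12]]
piston [  0.09 158.74]
[608.99  -9.26  90.  ] [604.16 -47.96  90.  ] [array([607.1 , -24.34,  90.  ]), array([605.8 , -34.76,  90.  ])]
326 [115 115 115 108 111 115 116 109 113 108 111 114 115 116 113 117 115 114
 115 110 105  93  76  62  49  48  47  45  52  66  72  61  58  99 115 113
 116 118 117 117 118 118]
327 [115 113 105  97 109 116 117 112 115 113 111 114 115 116 114 114 113 114
 113 108 104  96  72  56  41  43  43  43  51  71  73  64  54  88 113 114
 117 119 117 118 119 118]
350 [120 116 117 117 112  61  51  81  83  83  71  70  80  87 100 108 103  90
  91  89  87  78  65  84  88  78  45  42  41  44  44  45  42  42  43  48
  75 113 116 118 118 118]
355 [119 118 120 119 114  92  56  64  81  77  84  67  74  82  90 108 109  96
  88  88  88  84  75  63  80  80  81  48  41  43  43  41  42  42  43  44
  56 100 117 117 119 117]
360 [119 121 118 117 118 113  74  54  79  86  74  81  69  76  85  95 109 108
  91  89  88  88
[... 262 characters left out ...]
 [117 120 121 117 119 119 118 113  75  44  44  63 121 110  88 131 135 136
 136 138 135 136 136 136 136 136 135 125  68  47  44  44  44  40  45  46
  43  43  45  58 109 117]
380 [122 120 119 119 118 120 118 120 109  60  43  46  78 124  86 102 131 136
 135 137 136 136 136 135 135 134 137 133 110  58  46  44  43  44  44  44
  44  42  44  47  70 109]
385 [118 118 120 120 122 124 119 115 112  93  49  41  56 100 125  81 127 139
 137 135 136 136 137 136 136 135 134 136 129  90  51  45  45  43  43  44
  42  45  45  46  51  87]
390 [120 122 119 121 122 123 120 122 119 114  75  59  70  82 124 108  85 130
 136 133 136 135 136 136 137 137 136 136 137 126  72  53  52  48  51  53
  55  67  72  81  73  85]
```

```bash
python3 - <<'E'
from h import *
print(proj("side",(618.6,53,109)),proj("top",(618.6,53,109)))
u=np.array([.162,.987,0])
M=np.array([612.5,13,90])
print("mouth",proj("side",M),"exit",proj("side",M-130*u), "flange top",proj("side",M+[0,0,31]),"exit top",proj("side",M-130*u+[0,0,31]),"side",proj("side",M-31*np.array([.987,-.162,0])))
for n in("side",): pass
im=cv2.imread("pics/s3.png");b=(280,145,312,182);k=8
c=cv2.resize(im[b[1]:b[3],b[0]:b[2]],None,fx=k,fy=k,interpolation=cv2.INTER_CUBIC);p=(pts(mask(c,"blue"),(0,0,c.shape[1],c.shape[0]))+.5)/k-.5+[b[0],b[1]]
vx,vy,x,y=cv2.fitLine(p.astype(np.float32),cv2.DIST_L2,0,.01,.01).ravel();pr=(p-[x,y])@[vx,vy];print([np.array([x,y])+q*np.array([vx,vy]) for q in(pr.min(),pr.max())])
print(proj("side",np.array([618.6,53,109])+60*u))
E
```

```text
[306.12279179 175.6361581 ] [310.78929264 186.25957574]
mouth [314.61884665 189.82764165] exit [343.57285715 221.92609257] flange top [314.55434815 181.34517896] exit top [344.17594773 213.53964298] side [304.52280395 194.5087511 ]
[array([283.5318362 , 150.59288059]), array([305.37086353, 175.45389824])]
[294.43843569 162.8302432 ]
```

drive_tool --rows '[[[0,0,-0.1,0,0,0],[0,0,-0.19,0,0,0],[0,0,-0.19,0,0,0],[-0.013,-0.1,-0.19,0,0,0],[-0.03,-0.2,-0.19,0,0,0],[-0.03,-0.2,-0.19,0,0,0]]]'

```text
time_s: 5.42
eef_pos: [631.1, 129.7, 247.7]
ee_rot: [-0.003, 0.761, 0.649, -0.001]
force: [0.3, 0.7, -1.4]
grip_width: 0.195
```

```bash
python3 - <<'E'
from zz import *
s=get("side","pics/s4.png"); z(s,270,140,370,230,7,"pics/s4z.png")
s=get("top","pics/t4.png"); z(s,280,165,360,225,8,"pics/t4z.png")
print(ctrl.sense()["eef_pos"],ctrl.sense()["force"])
E
```

```text
[631.04877643 130.5763319  247.6007242 ] [-0.0400982  -0.38049149 -0.42231308]
```

View pics/s4z.png

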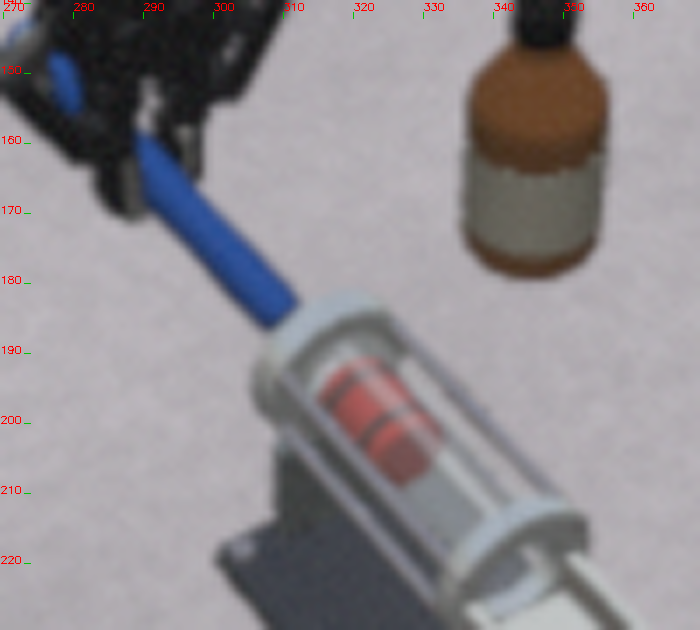

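View pics/t4z.png

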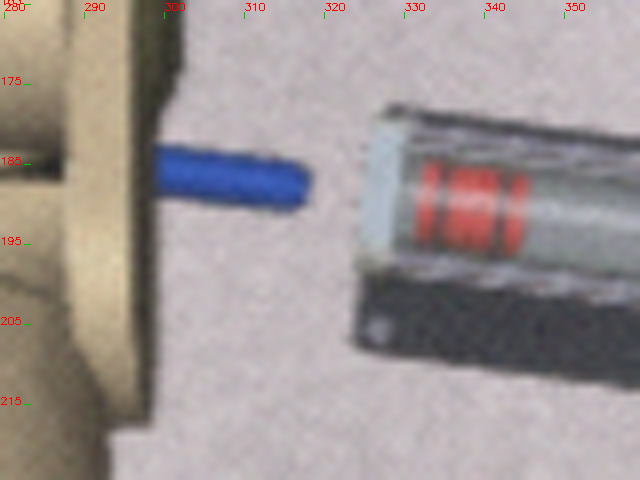

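drive_tool --rows '[[[-0.013,-0.08,0,0,0,0],[-0.026,-0.16,0,0,0,0],[-0.036,-0.22,0,0,0,0],[-0.044,-0.27,0,0,0,0],[-0.052,-0.32,0,0,0,0],[-0.052,-0.32,0,0,0,0]]]'

```text
time_s: 6.28
eef_pos: [625.8, 98.2, 247.7]
ee_rot: [-0.003, 0.761, 0.649, -0.0]
force: [0.2, 0.3, -0.5]
grip_width: 0.2
```

drive_tool --rows '[[[-0.006,-0.04,0,0,0,0],[-0.013,-0.08,0,0,0,0],[-0.02,-0.12,0,0,0,0],[-0.024,-0.15,0,0,0,0],[-0.024,-0.15,0,0,0,0]]]'

```text
time_s: 6.9
eef_pos: [623.4, 85.3, 247.9]
ee_rot: [-0.004, 0.76, 0.649, 0.002]
force: [2.4, 15.7, 0.5]
grip_width: 0.198
```

The rod contacts the piston at 15.7 N, along the axis. I'll push slowly.

drive_tool --rows '[[[-0.006,-0.035,0,0,0,0],[-0.011,-0.07,0,0,0,0],[-0.017,-0.105,0,0,0,0],[-0.023,-0.14,0,0,0,0],[-0.028,-0.175,0,0,0,0],[-0.034,-0.21,0,0,0,0],[-0.04,-0.245,0,0,0,0]]]'

```text
time_s: 7.78
eef_pos: [619.3, 63.2, 248.3]
ee_rot: [-0.006, 0.76, 0.65, 0.004]
force: [4.1, 17.8, 0.8]
grip_width: 0.196
```

drive_tool --rows '[[[-0.01,-0.06,0,0,0,0],[-0.016,-0.1,0,0,0,0],[-0.023,-0.14,0,0,0,0],[-0.03,-0.18,0,0,0,0],[-0.036,-0.22,0,0,0,0],[-0.042,-0.26,0,0,0,0],[-0.048,-0.3,0,0,0,0],[-0.048,-0.3,0,0,0,0]]]'

```text
time_s: 8.78
eef_pos: [614.7, 35.7, 248.5]
ee_rot: [-0.007, 0.76, 0.65, 0.007]
force: [5.7, 19.0, -1.3]
grip_width: 0.197
```

```bash
python3 - <<'E'
from zz import *
s=get("side","pics/s5.png"); z(s,270,140,370,230,7,"pics/s5z.png")
print(ctrl.sense()["eef_pos"],ctrl.sense()["force"],ctrl.sense()["wrist_torque"])
E
```

```text
[614.70279791  35.69306378 248.58177939] [ 4.557794   18.84732435 -0.24048319] [ 2.86123374 -0.72674882 -0.04442991]
```

View pics/s5z.png

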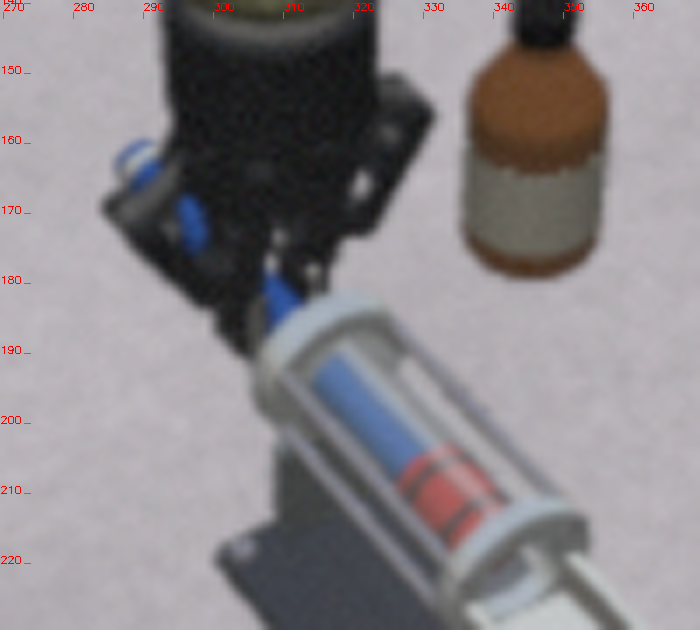

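The piston (px 330,211) has moved most of the way down the bore, and the rod's nose is well inside. I'll open, then slide back toward the tail.

drive_tool --rows '[[[0,0,0,0,0,0],[0,0,0,0,0,0],[0,0,0,0,0,0],[0,0,0,0,0,0]]]' --fingers 0.3

```text
time_s: 9.32
eef_pos: [614.7, 35.4, 248.6]
ee_rot: [-0.007, 0.76, 0.65, 0.007]
force: [0.0, 0.2, 0.0]
grip_width: 0.65
```

drive_tool --rows '[[[0.03,0.2,-0.05,0,0,0],[0.08,0.5,-0.1,0,0,0],[0.12,0.74,-0.15,0,0,0],[0.12,0.74,-0.15,0,0,0],[0.12,0.74,-0.15,0,0,0]]]'

```text
time_s: 9.95
eef_pos: [626.6, 109.6, 233.5]
ee_rot: [-0.007, 0.76, 0.65, 0.007]
force: [0.4, -0.4, 1.5]
grip_width: 0.652
```

```bash
python3 - <<'E'
from zz import *
s=get("side","pics/s6.png"); z(s,255,130,355,220,7,"pics/s6z.png")
print(ctrl.sense()["eef_pos"],ctrl.sense()["ee_rot"],ctrl.sense()["grip_width"])
E
```

```text
[626.69614306 109.15023208 233.60054155] [-0.00712574  0.76020495  0.64960875  0.00679226] 0.6465332472332234
```

View pics/s6z.png

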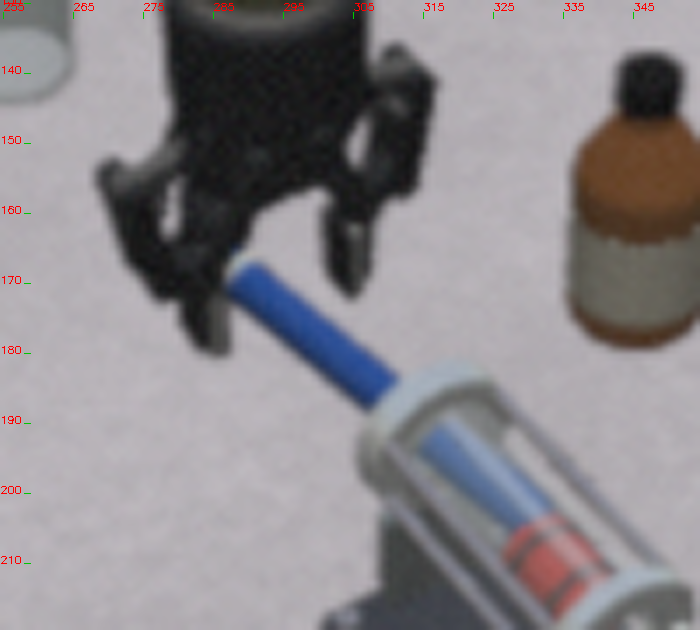

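```bash
python3 - <<'E'
from h import *
for z in(90,80,75,70,65): print(z,proj("side",(631,134,z)),proj("side",(627,109,z)))
im=cv2.imread("pics/s6.png");b=(283,160,312,192);k=8
c=cv2.resize(im[b[1]:b[3],b[0]:b[2]],None,fx=k,fy=k,interpolation=cv2.INTER_CUBIC);p=(pts(mask(c,"blue"),(0,0,c.shape[1],c.shape[0]))+.5)/k-.5+[b[0],b[1]]
vx,vy,x,y=cv2.fitLine(p.astype(np.float32),cv2.DIST_L2,0,.01,.01).ravel();pr=(p-[x,y])@[vx,vy];print([np.array([x,y])+q*np.array([vx,vy]) for q in(pr.min(),pr.max())])
E
```

```text
90 [290.40470459 163.62215745] [295.11253187 168.80034567]
80 [290.57760577 166.28754332] [295.25733774 171.46645403]
75 [290.66323477 167.60757097] [295.32904382 172.78667815]
70 [290.74832297 168.91926175] [295.40029128 174.09845831]
65 [290.83287546 170.22269439] [295.47108451 175.40187525]
[array([288.88759404, 168.76621308]), array([309.32714877, 185.60672159])]
```

drive_tool --rows '[[[0.02,0.15,-0.05,-0.06,0.01,0],[0.049,0.296,-0.094,-0.12,0.02,0],[0.049,0.296,-0.094,-0.12,0.02,0],[0.049,0.296,-0.094,-0.12,0.02,0]]]'

```text
time_s: 10.5
eef_pos: [631.7, 137.9, 224.5]
ee_rot: [0.054, 0.758, 0.647, -0.066]
force: [0.2, -1.0, -0.9]
grip_width: 0.648
```

```bash
python3 - <<'E'
from zz import *
s=get("side","pics/s7.png"); z(s,255,130,355,220,7,"pics/s7z.png")
t=ctrl.sense();print(t["eef_pos"],t["ee_rot"],t["force"])
E
```

```text
[631.65445051 137.83425038 224.53701766] [ 0.05385667  0.75790819  0.64680929 -0.06566869] [-0.26118538 -0.15477971  0.14040405]
```

View pics/s7z.png

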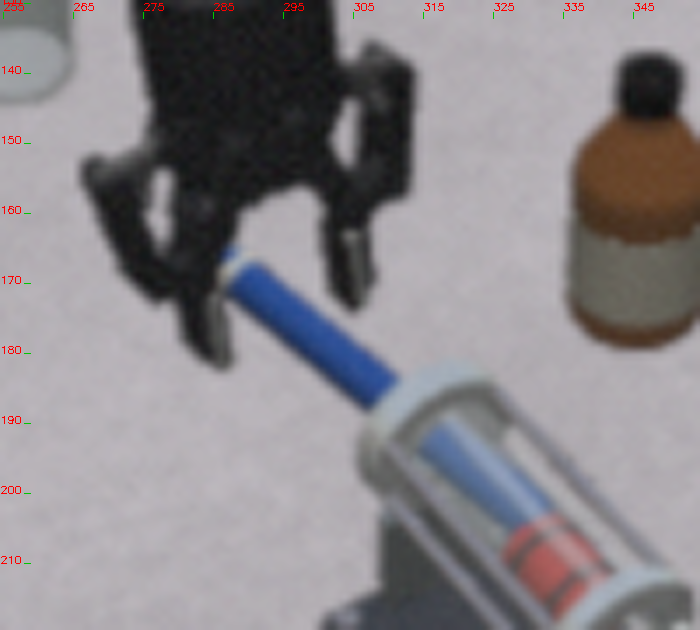

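The rod passes between the fingertips (px 285,180 and 304,172), just above them. I'll close.

drive_tool --rows '[[[0,0,0,0,0,0],[0,0,0,0,0,0],[0,0,0,0,0,0],[0,0,0,0,0,0],[0,0,0,0,0,0]]]' --fingers -1 --force 115

```text
time_s: 11.18
eef_pos: [631.7, 137.8, 224.5]
ee_rot: [0.054, 0.758, 0.647, -0.066]
force: [-0.5, -1.2, 0.3]
grip_width: 0.201
```

drive_tool --rows '[[[-0.008,-0.05,0.045,0.022,-0.004,0],[-0.016,-0.1,0.09,0.044,-0.008,0],[-0.024,-0.15,0.135,0.066,-0.011,0],[-0.032,-0.2,0.18,0.088,-0.015,0],[-0.04,-0.25,0.223,0.107,-0.018,0],[-0.04,-0.25,0.223,0.107,-0.018,0]]]'

```text
time_s: 11.92
eef_pos: [627.7, 112.2, 247.3]
ee_rot: [-0.001, 0.761, 0.649, 0.0]
force: [-0.0, 0.3, -1.8]
grip_width: 0.204
```

```bash
python3 - <<'E'
from zz import *
s=get("side","pics/s8.png"); z(s,255,130,355,220,7,"pics/s8z.png")
t=ctrl.sense();print(t["eef_pos"],t["ee_rot"],t["force"],t["wrist_torque"])
u=np.array([.162,.987,0]);G=t["eef_pos"]*[1,1,0]+[0,0,90]
print([proj("side",G+k*u) for k in(-20,-50)])
b=(285,150,312,192);k=8;im=s
c=cv2.resize(im[b[1]:b[3],b[0]:b[2]],None,fx=k,fy=k,interpolation=cv2.INTER_CUBIC);p=(pts(mask(c,"blue"),(0,0,c.shape[1],c.shape[0]))+.5)/k-.5+[b[0],b[1]]
vx,vy,x,y=cv2.fitLine(p.astype(np.float32),cv2.DIST_L2,0,.01,.01).ravel();print([(X,y+(X-x)*vy/vx) for X in(300,307)])
E
```

```text
[627.6656587  112.51692124 247.02339457] [-7.17846141e-04  7.60748633e-01  6.49046146e-01 -3.18912399e-04] [-0.39772119 -0.40414258 -0.68566674] [ 0.00777033 -0.01279429 -0.04046555]
[array([298.23883839, 172.22881517]), array([304.03713541, 178.66557903])]
[(300, np.float32(171.94077)), (307, np.float32(180.86519))]
```

View pics/s8z.png

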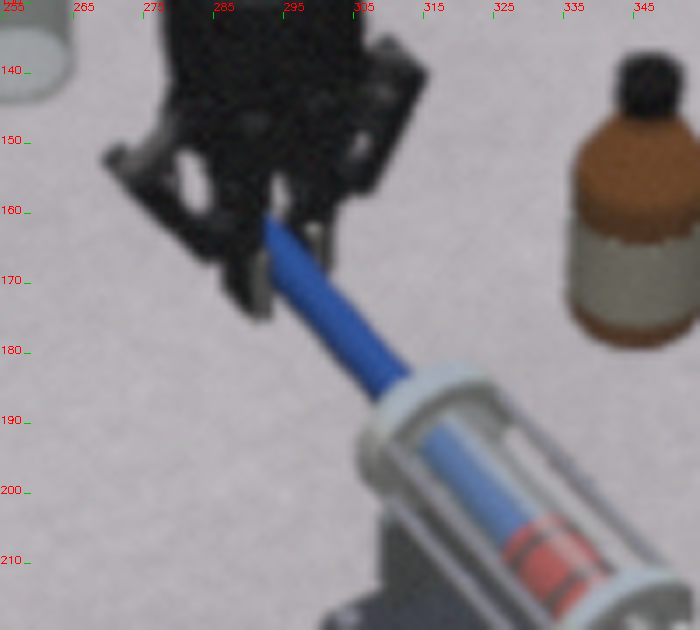

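```bash
python3 - <<'E'
from h import *
G=np.array([627.67,112.4,0]);u=np.array([.162,.987,0])
def fit(f,b,n="side"):
    im=cv2.imread(f);k=8
    c=cv2.resize(im[b[1]:b[3],b[0]:b[2]],None,fx=k,fy=k,interpolation=cv2.INTER_CUBIC);m=mask(c,"blue");P=[]
    for X in range(0,c.shape[1],4):
        ys=np.nonzero(m[:,X])[0]
        if len(ys):P.append([(X+.5)/k-.5+b[0],(ys.min()+ys.max()+1)/2/k-.5+b[1]])
    P=np.array(P);return np.polyfit(P[:,0],P[:,1],1)
def ana(f):
    # intersect image line with vertical plane containing axis: z at distances
    for d in(-20,-50,-80):
        best=min(np.arange(50,130,.5),key=lambda z:abs(np.polyval(f,proj("side",G+d*u+[0,0,z])[0])-proj("side",G+d*u+[0,0,z])[1]))
        print("   d",d,"z",best)
for f,b in(("pics/s4.png",(296,160,307,186)),("pics/s6.png",(293,160,306,186)),("pics/s8.png",(300,160,308,190))):
    q=fit(f,b);print(f,q);ana(q)
E
```

```text
pics/s4.png [   1.11342462 -160.21897498]
   d -20 z 91.5
   d -50 z 91.5
   d -80 z 91.5
pics/s6.png [  0.83149573 -71.473336  ]
   d -20 z 73.0
   d -50 z 79.5
   d -80 z 86.0
pics/s8.png [   1.16875    -178.18398438]
   d -20 z 97.0
   d -50 z 96.0
   d -80 z 94.5
```

drive_tool --rows '[[[0.005,0.03,-0.03,-0.013,0.002,0],[0.01,0.065,-0.06,-0.026,0.004,0],[0.01,0.065,-0.06,-0.026,0.004,0],[0.007,0.045,-0.06,-0.026,0.004,0],[0.003,0.025,-0.06,-0.026,0.004,0],[-0.003,-0.02,-0.06,-0.026,0.004,0],[-0.003,-0.02,-0.06,-0.026,0.004,0]]]'

```text
time_s: 12.85
eef_pos: [627.3, 112.5, 241.4]
ee_rot: [0.012, 0.761, 0.649, -0.014]
force: [2.0, 15.0, -0.5]
grip_width: 0.202
```

drive_tool --rows '[[[-0.01,-0.06,0,0,0,0],[-0.016,-0.1,0,0,0,0],[-0.023,-0.14,0,0,0,0],[-0.029,-0.18,0,0,0,0],[-0.036,-0.22,0,0,0,0],[-0.042,-0.26,0,0,0,0],[-0.049,-0.3,0,0,0,0]]]'

```text
time_s: 13.72
eef_pos: [622.4, 84.7, 241.9]
ee_rot: [0.01, 0.76, 0.649, -0.011]
force: [3.2, 18.5, 0.1]
grip_width: 0.202
```

```bash
python3 - <<'E'
from zz import *
s=get("side","pics/s9.png"); z(s,275,145,375,260,6,"pics/s9z.png")
t=ctrl.sense();print(t["eef_pos"],t["force"],t["wrist_torque"])
E
```

```text
[622.35393211  84.24863757 241.88699216] [ 1.74205185 16.51746601  0.10377935] [ 2.38601271 -0.4304393  -0.05912827]
```

View pics/s9z.png

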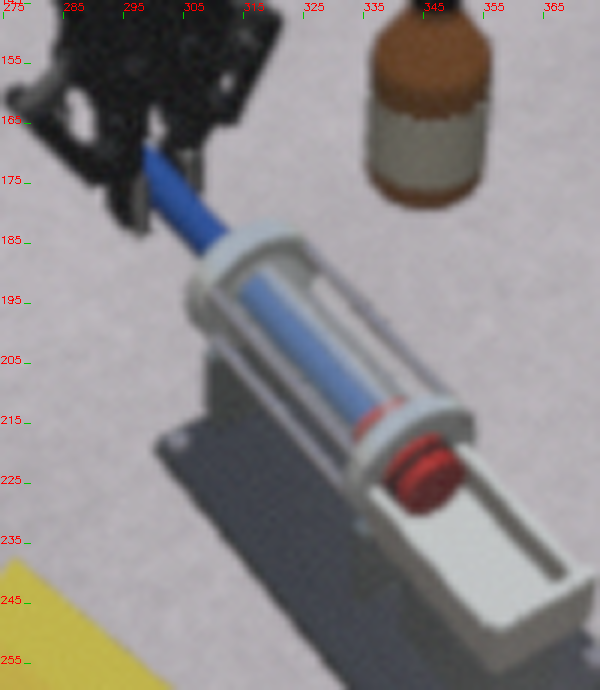

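The piston's front half sticks out of the exit at px (345,224) and the push is clean. About 31 mm remain.

drive_tool --rows '[[[-0.01,-0.06,0,0,0,0],[-0.016,-0.1,0,0,0,0],[-0.023,-0.14,0,0,0,0],[-0.029,-0.18,0,0,0,0],[-0.035,-0.21,0,0,0,0],[-0.039,-0.24,0,0,0,0],[-0.044,-0.27,0,0,0,0],[-0.049,-0.3,0,0,0,0],[-0.049,-0.3,0,0,0,0]]]'

```text
time_s: 14.9
eef_pos: [617.5, 53.7, 241.9]
ee_rot: [0.01, 0.761, 0.649, -0.011]
force: [-0.2, -0.2, -0.3]
grip_width: 0.201
```

```bash
python3 - <<'E'
from zz import *
s=get("side","pics/s10.png"); z(s,275,145,375,260,6,"pics/s10z.png")
s=get("top","pics/t10.png"); z(s,310,165,410,225,7,"pics/t10z.png")
t=ctrl.sense();print(t["eef_pos"],t["force"],t["wrist_torque"])
E
```

```text
[617.46354499  53.92477318 241.88187987] [ 0.8125149   0.07232509 -1.91239954] [ 0.08528306 -0.0808976   0.0405097 ]
```

View pics/s10z.png

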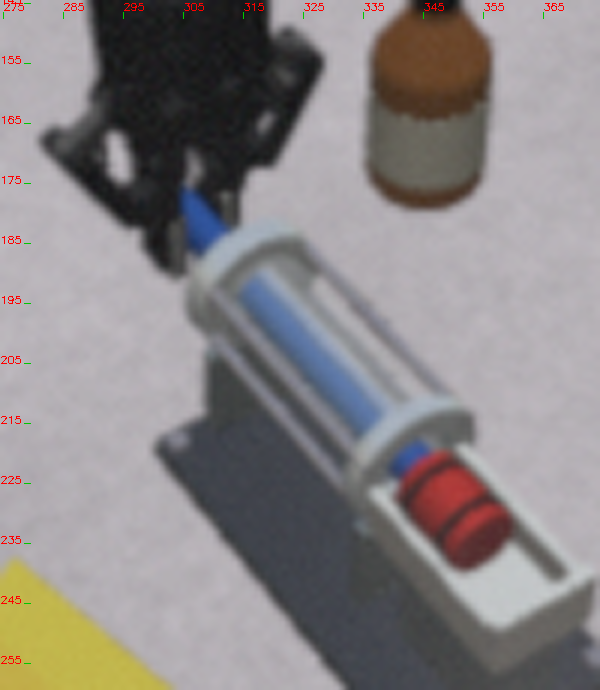

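View pics/t10z.png

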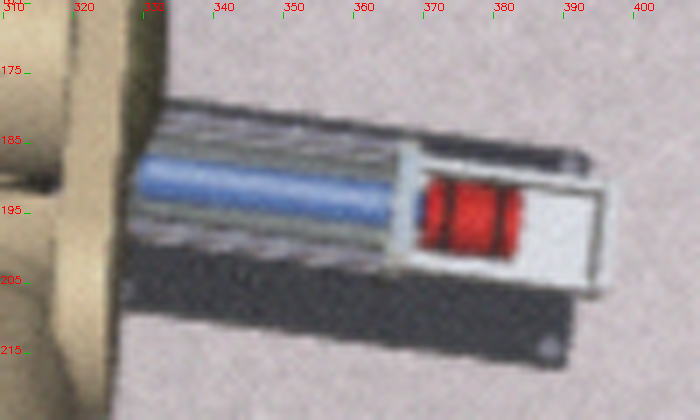

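The piston (top px 369.5–382.5) is in the trough and clear of the flange (368.5). I'll add 6 mm for margin; the stop is about 30 mm further on.

drive_tool --rows '[[[-0.005,-0.03,0,0,0,0],[-0.01,-0.06,0,0,0,0],[-0.01,-0.06,0,0,0,0],[-0.01,-0.06,0,0,0,0]]]'

```text
time_s: 15.5
eef_pos: [616.5, 47.9, 241.9]
ee_rot: [0.01, 0.761, 0.649, -0.011]
force: [0.2, -0.0, -0.7]
grip_width: 0.203
```

```bash
python3 - <<'E'
from zz import *
im=get("top","pics/t11.png"); z(im,310,165,410,225,7,"pics/t11z.png")
b=(365,185,395,210);k=8
c=cv2.resize(im[b[1]:b[3],b[0]:b[2]],None,fx=k,fy=k,interpolation=cv2.INTER_CUBIC);p=(pts(mask(c,"red"),(0,0,c.shape[1],c.shape[0]))+.5)/k-.5+[b[0],b[1]]
r=cv2.minAreaRect(p.astype(np.float32));C=onz("top",r[0],90);M=np.array([612.5,13,90]);u=np.array([.162,.987,0]);v=np.array([.987,-.162,0])
print(r,C,"colframe y",65+(C-M)@u,"x",(C-M)@v)
t=ctrl.sense();print(t["eef_pos"],t["force"])
E
```

```text
((378.98284912109375, 195.90328979492188), (13.996589660644531, 10.217836380004883), 7.9893269538879395) [ 586.67965387 -148.45817811   90.        ] colframe y -98.54211786281726 x 0.6715432241374593
[616.48371782  47.95421627 241.88696593] [ 0.75530556 -0.05818527 -0.5247616 ]
```

View pics/t11z.png

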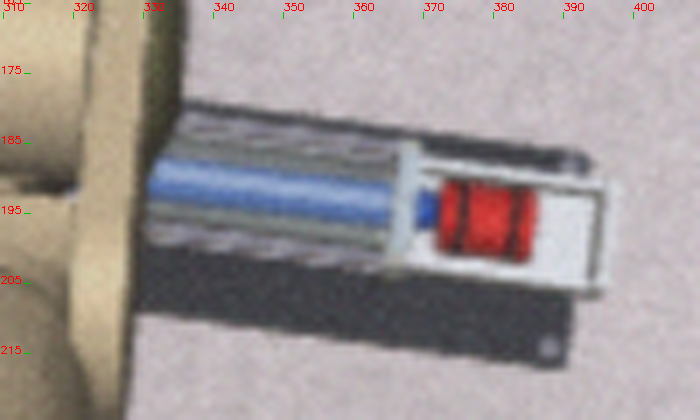

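The piston centre is at column y ≈ -98.5 mm. I'll draw the rod out.

drive_tool --rows '[[[0.013,0.08,0,0,0,0],[0.034,0.21,0,0,0,0],[0.062,0.38,0,0,0,0],[0.09,0.55,0,0,0,0],[0.118,0.72,0,0,0,0],[0.144,0.88,0,0,0,0]]]'

```text
time_s: 16.3
eef_pos: [631.0, 137.3, 241.9]
ee_rot: [0.01, 0.76, 0.649, -0.011]
force: [-0.3, -0.8, 0.2]
grip_width: 0.202
```

drive_tool --rows '[[[0.026,0.16,0,0,0,0],[0.052,0.32,0,0,0,0],[0.079,0.48,0,0,0,0],[0.105,0.64,0,0,0,0],[0.131,0.8,0,0,0,0],[0.158,0.96,0,0,0,0],[0.158,0.96,0,0,0,0]]]'

```text
time_s: 17.18
eef_pos: [646.7, 234.5, 241.7]
ee_rot: [0.01, 0.76, 0.65, -0.011]
force: [0.0, -0.6, -1.3]
grip_width: 0.201
```

```bash
python3 - <<'E'
from zz import *
im=get("side","pics/s12.png"); z(im,240,110,370,260,5,"pics/s12z.png")
t=ctrl.sense();print(t["eef_pos"],t["ee_rot"],t["force"])
E
```

```text
[646.76786507 233.6637035  241.72171641] [ 0.0104827   0.7602242   0.64947545 -0.01144201] [-0.93577201 -0.45766773 -1.20303087]
```

View pics/s12z.png

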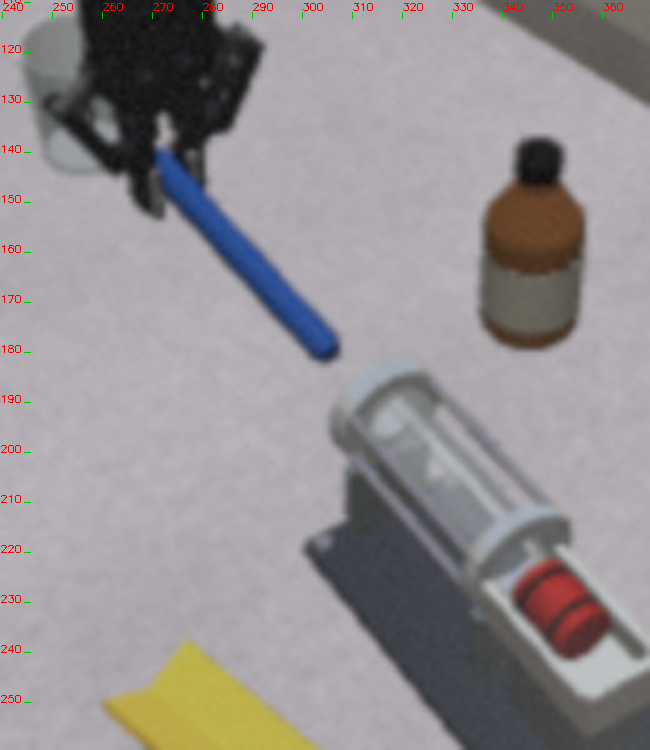

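The rod is clear of the collar, nose at px (304,178). I'll lift and carry it to the rest.

drive_tool --rows '[[[-0.1,0,0.3,0,0,0.02],[-0.4,-0.1,0.6,0,0,0.06],[-0.7,-0.4,0.65,0,0,0.1],[-0.9,-0.7,0.65,0,0,0.136],[-0.9,-0.7,0.65,0,0,0.136]]]'

```text
time_s: 17.85
eef_pos: [556.0, 161.8, 307.3]
ee_rot: [0.012, 0.687, 0.726, -0.01]
force: [0.4, 0.7, -0.8]
grip_width: 0.197
```

drive_tool --rows '[[[-0.4,-0.3,0,0,0,0],[-0.7,-0.6,0,0,0,0],[-0.95,-0.9,0,0,0,0],[-0.95,-0.9,0,0,0,0]]]'

```text
time_s: 18.35
eef_pos: [460.6, 70.7, 307.6]
ee_rot: [0.012, 0.689, 0.725, -0.01]
force: [-0.1, 0.5, -0.6]
grip_width: 0.202
```

drive_tool --rows '[[[-0.15,-0.25,0,0,0,0],[-0.34,-0.56,-0.2,0,0,0],[-0.34,-0.56,-0.5,0,0,0],[-0.34,-0.56,-0.72,0,0,0],[-0.34,-0.56,-0.72,0,0,0]]]'

```text
time_s: 18.98
eef_pos: [427.1, 15.0, 234.8]
ee_rot: [0.011, 0.689, 0.725, -0.011]
force: [0.1, 0.1, -0.2]
grip_width: 0.199
```

```bash
python3 - <<'E'
from zz import *
im=get("side","pics/s13.png"); z(im,220,190,330,300,6,"pics/s13z.png")
im=get("top","pics/t13.png"); z(im,300,210,400,280,7,"pics/t13z.png")
t=ctrl.sense();print(t["eef_pos"],t["ee_rot"],t["force"])
E
```

```text
[427.31937017  14.88025763 236.22232219] [ 0.01219946  0.68841796  0.72514063 -0.0101469 ] [ 1.06551399 -0.1346474  -0.05194574]
```

View pics/s13z.png

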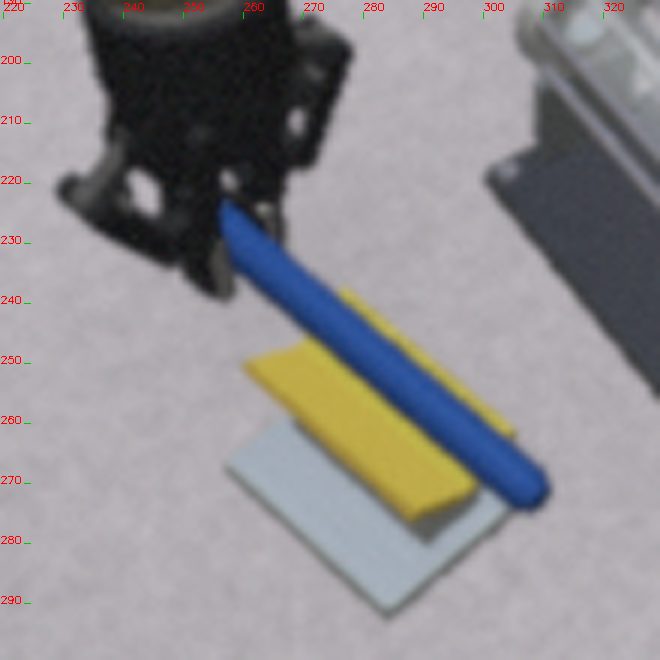

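View pics/t13z.png

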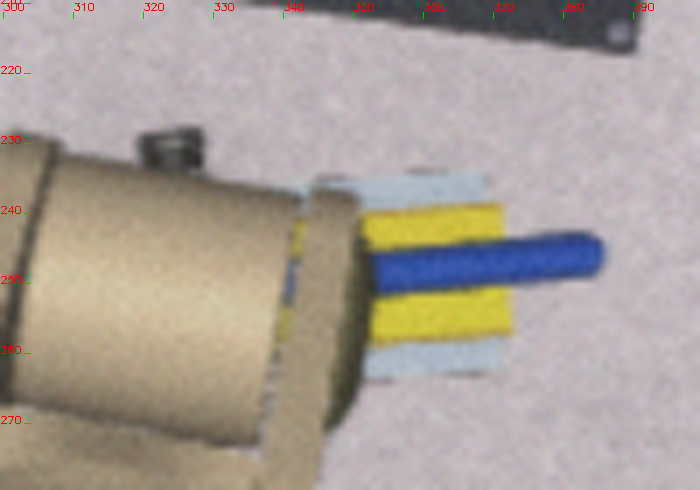

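The rod is centred over the gutter, with the nose overhanging about 38 mm (top px 384 vs gutter end 371.5). I'll lower it.

drive_tool --rows '[[[0,0,-0.06,0,0,0],[0,0,-0.12,0,0,0],[0,0,-0.18,0,0,0],[0,0,-0.23,0,0,0],[0,0,-0.23,0,0,0],[0,0,-0.23,0,0,0]]]'

```text
time_s: 19.82
eef_pos: [427.3, 14.8, 213.3]
ee_rot: [0.012, 0.689, 0.725, -0.01]
force: [-0.5, 0.2, 0.6]
grip_width: 0.203
```

drive_tool --rows '[[[0,0,-0.015,0,0,0],[0,0,-0.03,0,0,0],[0,0,-0.03,0,0,0]]]'

```text
time_s: 20.2
eef_pos: [427.3, 14.9, 210.3]
ee_rot: [0.012, 0.688, 0.725, -0.01]
force: [0.0, 1.6, 1.9]
grip_width: 0.199
```

```bash
python3 - <<'E'
from zz import *
im=get("side","pics/s14.png"); z(im,220,190,330,300,6,"pics/s14z.png")
t=ctrl.sense();print(t["eef_pos"],t["ee_rot"],t["force"],t["wrist_torque"])
E
```

```text
[427.34610376  14.89906187 210.35109698] [ 0.01221164  0.68846307  0.72509775 -0.01013545] [-2.07168831  2.30901349  2.91781854] [-0.11665387  0.05378327 -0.14193614]
```

View pics/s14z.png

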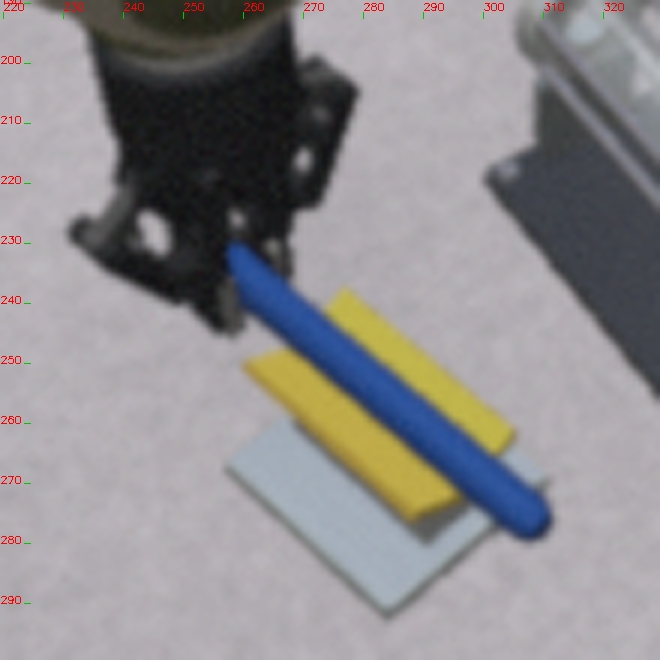

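It has begun to touch (about 3 N). I'll lower 1 mm more and release.

drive_tool --rows '[[[0,0,-0.01,0,0,0],[0,0,-0.01,0,0,0]]]'

```text
time_s: 20.5
eef_pos: [427.4, 14.9, 209.4]
ee_rot: [0.012, 0.688, 0.725, -0.01]
force: [-0.7, 1.7, 3.6]
grip_width: 0.203
```

drive_tool --rows '[[[0,0,0,0,0,0],[0,0,0,0,0,0],[0,0,0,0,0,0],[0,0,0,0,0,0],[0,0,0,0,0,0]]]' --fingers 0.4

```text
time_s: 21.12
eef_pos: [427.4, 14.9, 209.4]
ee_rot: [0.012, 0.688, 0.725, -0.01]
force: [-0.4, 0.1, 0.6]
grip_width: 0.703
```

drive_tool --rows '[[[0,0,0.1,0,0,0],[0,0,0.3,0,0,0],[0,0.2,0.6,0,0,0],[-0.1,0.6,0.9,0,0,0],[-0.2,1,1,0,0,0],[-0.2,1,1,0,0,0]]]'

```text
time_s: 21.88
eef_pos: [406.7, 116.6, 310.7]
ee_rot: [0.013, 0.687, 0.726, -0.009]
force: [0.4, -0.9, 0.2]
grip_width: 0.7
```

drive_tool --rows '[[[-0.1,0.5,0.2,0,0,0],[-0.2,1,0.5,0,0,0],[-0.2,1,0.5,0,0,0],[-0.2,1,0.5,0,0,0]]]'

```text
time_s: 22.38
eef_pos: [386.9, 215.8, 360.2]
ee_rot: [0.013, 0.687, 0.726, -0.01]
force: [0.3, 0.2, 0.5]
grip_width: 0.702
```

```bash
python3 - <<'E'
from zz import *
im=get("side","pics/s15.png"); z(im,240,170,390,300,5,"pics/s15z.png")
t=get("top","pics/t15.png"); z(t,310,165,410,275,6,"pics/t15z.png")
k=8
for n,I,b in(("top",t,(310,225,400,270)),("side",im,(250,215,330,290))):
    c=cv2.resize(I[b[1]:b[3],b[0]:b[2]],None,fx=k,fy=k,interpolation=cv2.INTER_CUBIC);p=(pts(mask(c,"blue"),(0,0,c.shape[1],c.shape[0]))+.5)/k-.5+[b[0],b[1]]
    vx,vy,x,y=cv2.fitLine(p.astype(np.float32),cv2.DIST_L2,0,.01,.01).ravel();pr=(p-[x,y])@[vx,vy];e=[onz(n,np.array([x,y])+q*np.array([vx,vy]),57.5) for q in(pr.min(),pr.max())]
    print(n,e,np.linalg.norm(e[0]-e[1]),(e[0]+e[1])/2)
q=ctrl.sense();print(q["eef_pos"],q["force"],q["time_s"])
E
```

```text
top [array([426.66500807,  35.84008464,  57.5       ]), array([ 436.34524476, -161.51050496,   57.5       ])] 197.58785944024623 [431.50512641 -62.83521016  57.5       ]
side [array([426.89473238,  29.72072612,  57.5       ]), array([ 436.46074493, -162.01673937,   57.5       ])] 191.97594710533676 [431.67773865 -66.14800663  57.5       ]
[387.06427167 215.43665652 359.97714961] [ 0.18067435  0.20489294 -0.07002391] 22.475
```

View pics/s15z.png

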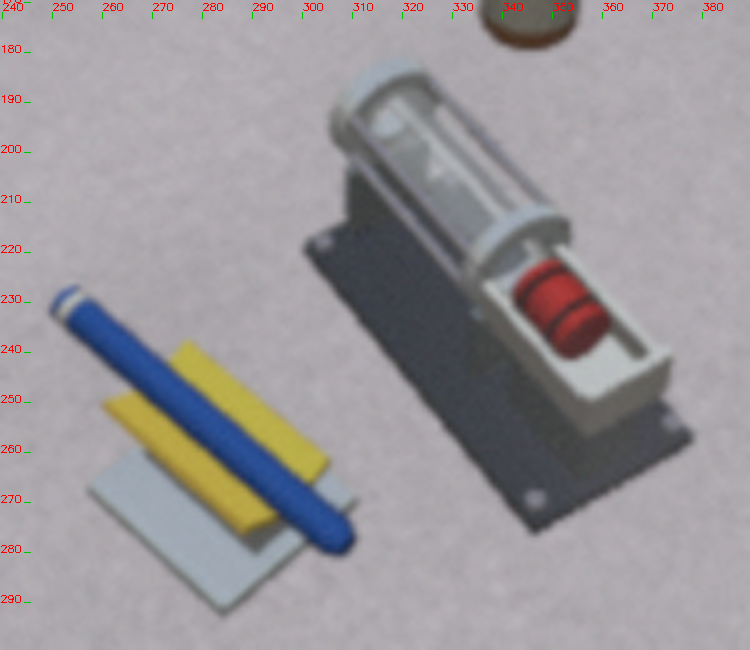

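View pics/t15z.png

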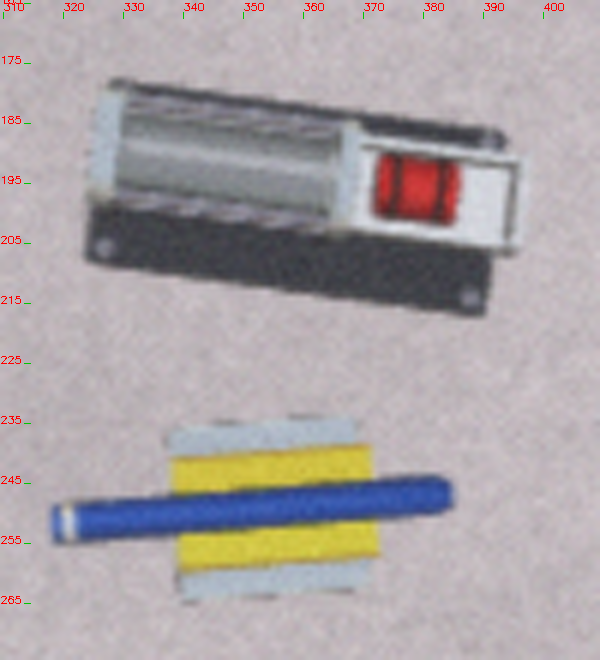

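The rod lies in the gutter, centred laterally at x ≈ 431.5 mm and about 10 mm off the middle lengthwise. The piston is in the trough, clear of the exit, and the arm is clear of everything. I'll hand in now.

```bash
python3 -c "
from rig import ctrl
print(ctrl.finish_job())"
```

```text
the job is handed in; nothing more can be done
None
```

The job is done and handed in at about 22.5 s. I took the rod from its holder and pushed the piston in two stages, regripping near the tail between them. Then I drew the rod out and laid it in the yellow gutter.

**Last checks:**
- **Piston:** its centre is in the trough at column y ≈ -98.5 mm and x ≈ +0.7 mm. It is clear of the exit and about 26 mm short of the end stop.
- **Push force:** the highest the wrist showed at the readings between moves was about 20 N (limit 45 N).
- **Rod:** it lies in the gutter, parallel to it within about 1 degree. It is centred across the gutter and about 10 mm off the middle lengthwise, where 45 mm is allowed.
- **Robot and bystanders:** the gripper is open, well away, and reads no force. The arm never came near the bottle, jar or beaker, but I did not re-measure their positions at the end.

**Disagreements:**
- The two cameras differed by about 3 mm on the rod's middle (y = -63 against -66 mm), and up to 6 mm on the gutter centre, mainly along its length.
- After the regrip the rod stood about 6 mm high and 2 degrees nose-down. I corrected that before the second push.

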